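# Vent the drying cage against its stop sleeve

## Task

Drop the middle-sized of the three metal sleeves fully home over the stop pin in front of the drying cage's gate. Then take the brass knob of the sagging bolt, lift it over the bent keeper while drawing the bolt back, and swing the spring-shut gate open until its red plate rests on the sleeve: finish still gripping the knob, holding the gate ajar against the sleeve. Leave the other sleeves, paint tubs, statuettes and the brush where they are.

Things in the scene. Friction and masses are not known exactly. Their poses are not given: they have to be found in the camera images.
- sleeve_mid_center (a point): centre of the middle-sized of three plain aluminium sleeves that stand upright on the table: 38 mm outside diameter, 46 mm tall, 16 mm bore right through (this point is 23 mm above its foot; z is the bore's axis). This is the one to use
- sleeve_small_center (a point): centre of the small sleeve: 26 mm diameter, 46 mm tall, 16 mm bore; a look-alike, leave it where it stands
- sleeve_large_center (a point): centre of the large sleeve: 50 mm diameter, 46 mm tall, 16 mm bore; a look-alike, leave it where it stands
- pin_foot (a point): foot of the upright steel stop pin, on the flat 40 mm square top (110 mm above the table) of the wooden post before the gate; pin 12 mm diameter, 30 mm tall with pointed top. A sleeve fully home on it has its centre 23 mm above this point. Axes are the cage's: -x points out of the cage's front, away from the closed gate, y along the closed gate towards the hinge, z up
- hinge (a point): a point on the gate's vertical hinge line, 128 mm above the table; axes are the cage's (fixed): the closed gate runs 260 mm from here along -y, -x points out of the cage's front, the way the gate opens. Gate and cage are 160 to 175 mm tall, of light wood with steel bars
- gate (a joint): opening of the gate, rad: 0 shut, positive opened out of the cage's front (seen from above the gate turns clockwise); a spring of 0.25 N m when shut, growing by 0.5 N m per rad, shuts it if let go. Its red plate meets the middle sleeve on the pin at about 0.45 (the small sleeve 0.51, the large 0.38). The red plate is 3 mm thick, on the gate's front near the hinge, 104 to 160 mm above the table; its front face is 12 mm in front of the hinge line
- bolt (a joint): how far the bolt is drawn, m: 0 fully shot, 0.055 fully drawn; it slides along the gate towards the hinge (+y of the gate) with 1.5 N of friction and stays where it is left. Its deep end sits behind the keeper's upturned tongue and can come past it only while lifted; the gate is free beyond 0.042
- bolt_lift (a joint): how far the bolt is lifted, m: 0 hanging (it sags by its weight of 2.3 N), 0.024 highest; it clears the tongue above 0.014 and must stay so until it has been drawn 0.035
- tub_green: white plastic paint tub with green top, 71 mm across, 69 mm tall, origin under its centre; bystander, leave it where it stands
- tub_blue: the same with blue top; bystander, leave it where it stands
- tub_ochre: the same with brown-ochre top; bystander, leave it where it stands
- figure_green: painted statuette, green robe and crown, 60 mm across, 135 mm tall, origin under its centre; bystander, leave it where it stands
- figure_white: the same with a white robe; bystander, leave it where it stands
- brush: paint brush 190 mm long lying flat; bystander, leave it where it stands
- knob: the bolt's brass knob, origin at the place to grip it, an upright round bar 18 mm in diameter that rises above everything near it; its top is 20 mm above the origin and it can be gripped down to 20 mm below. It spins freely on its own upright axis and otherwise moves rigidly with the bolt and the gate: with bolt and gate shut it lies 43 mm in front (-x) of the hinge line and 210 mm along -y, 185 mm above the table
Mind the look-alikes: they are no part of the job. Leave any green look-alike of the part that bears sleeve_mid_center alone.

How it is judged:
On the way, in this order (a step that is already met when the one before it is completed fails the run):
1. the middle sleeve sits fully home on the stop pin (horizontal distance between sleeve_mid_center and pin_foot below 0.005 m and z of sleeve_mid_center in the frame of pin_foot between 0.019 and 0.026 m and angle between sleeve_mid_center's own z axis and vertical below 0.12 rad), for 0.2 s.
2. the bolt is lifted while it passes the keeper (value of joint bolt_lift above 0.011 m and value of joint bolt between 0.018 and 0.04 m), for 0.02 s.
3. the bolt has been lifted over the keeper and drawn clear of it (all of step 1 and value of joint bolt above 0.042 m), for 0.1 s.
At the end, for the whole second after the job is handed in: Middle sleeve fully home on the pin (5 mm sideways, 4 mm in height, upright within 0.12 rad), bolt still drawn over 30 mm, gate still at 0.415 to 0.49 rad, red plate pressing the sleeve with over 0.3 N, fingers gripping the knob with over 1 N (all of step 1 and value of joint bolt above 0.03 m and value of joint gate between 0.415 and 0.49 rad and velocity of joint gate between -0.05 and 0.05 rad/s and contact force between the fingers and knob above 1 N and contact force between gate and sleeve_mid above 0.3 N); the arm keeps its last pose, push and grip.
It fails at once if a look-alike sleeve, paint tub, statuette or the brush was moved more than 30 mm (distance of any of sleeve_small_center, sleeve_large_center, tub_green, tub_blue, tub_ochre, figure_green, figure_white, brush from where it was at the start of the episode above 0.03 m).
It also fails if it takes over 69 s, if anything falls off the work surface, if the arm or the gripper's body presses on something with over 40 N, if the wrist force passes 120 N, or if a joint passes its speed limit or range.

## Robot

A 7-joint arm with a two-finger parallel gripper is mounted at the origin on the work surface. World frame = base frame: x ahead of the robot, y to its left, z up, the work surface at z = 0. Lengths are in m, angles in rad, forces in N, time in s.
With the tool pointing down it reaches from about 0.4 to 0.85 m from the base axis. Payload 10.4 kg.
Tool frame: the origin (TCP) lies between the finger pads; the fingertips stand 8 mm ahead of it and the grasp point (between the pads) lies 11 mm behind it (ctrl.tip_reach is the distance from the TCP to the fingertips, in m); z points along the fingers, y is the line along which they close (so a half turn about z gives the same grasp; the last joint's range is limited). The gripper opens to 85 mm and grips with 20 to 120 N. Pads are 22 mm wide; open, the fingers measure 114 mm over their backs; the gripper's body (76 mm by 85 mm) begins 54 mm behind the grasp point. The pads swing forward as they close: fully open they stand 13 mm farther back than shut.
Start: joints at [-1.148, 0.332, -0.065, 1.46, 0.022, 1.35, -0.088], TCP at [0.269, 0.564, 0.204] pointing down, gripper open.
Joint ranges: [-2.6, 2.6], [-0.5, 2.12], [-1.47, 1.34], [0.16, 2.42], [-1.27, 4.41], [0.06, 2.06], [-2.6, 2.6]. Speed limits (rad/s): [2.22, 2.22, 2.79, 2.79, 3.14, 3.14, 3.14].

## Interface

Orientations are given as a unit quaternion [x, y, z, w].
In Python, from bench import ctrl gives the robot as it stands. The module is installed in compiled form; this text tells all that it offers.
- The arm moves only by the tool apply_moves, never from a script. Its argument "steps" is a list that holds one entry, the list of rows, each a list of 5 numbers: the shift along the tool's x, y, z in m, then the turn about the tool's z in rad, then the closure, from -1 (fully open) to 1 (shut). A call has 1 to 5 rows; each row is the pose to reach, as a shift and turn from the pose commanded when the call began, along the tool's axes at that moment; what a row does not reach only later rows make up. A row lasts 1/8 s, in which the tool goes at most 62.5 mm and 10.7 degrees, less where a joint would pass 70% of its speed; a pose out of reach is approached as far as the arm can. A call with a gripper value outside its range is refused whole. The fingers move at their own pace and stop on an object; "newtons" is the grip in N (left out, the last holds). Time passes only in rows, so rows that repeat a pose let the fingers close. It gives the time, the measured TCP pose, the force, the opening and the grip force at its end, in the units of the state.
- ctrl.get_obs(): the state, without advancing time (a new reading comes with each control period).
- ctrl.capture(name): name is "scene" or "top" or "wrist"; returns the picture (400x640x3 uint8, red, green, blue); there is no depth.
- ctrl.calibration(name): a dict with "intrinsics" (3x3 intrinsics, pixels), "k1" (the pictures are not rectified: a ray, as slopes to the right and down, at radius r is drawn at 1 + k1 r^2 times it, then the intrinsics apply), "T" (4x4, takes a point from camera to world coordinates). Camera axes: x right, y up, looking along -z (the intrinsics and any distortion apply to the point x, -y, -z); pixel columns grow to the right and rows downward; lengths in m; the calibration is good to about 2 mm. A picture is of the moment at which its call begins: read the wrist's pose just before it. calibration takes no time and is no camera call; for the wrist camera it gives the pose at the moment of the call.
- ctrl.sign_off(): hands the job in; it is judged then, once.
The state is a dict: "time": time; "qpos": joint angles; "qvel": joint speeds; "joint_efforts": joint torques, N m; "tool_pos": TCP position; "orientation": TCP orientation; "force": force on the tool from outside, world axes, zero at the start; "wrist_torque": the same for the moment, N m; "opening": opening from 0.0 (shut) to 1.0 (fully open); "finger_force": force on a finger pad.
Only numpy, scipy, OpenCV 4.12 (cv2) and the standard library are available. Lean on these libraries where they do the work, as an engineer would, in place of code of your own. Each camera call takes 0.05 s, during which the arm holds its last target. There are 200 camera calls.

## Working session

There is one attempt and no reset: what is moved stays moved. The work goes in short steps, Python scripts to look and compute and a tool call to move; the robot and the scene stay as the last step left them, time stands still between calls to the robot, and variables do not carry over. Pictures are saved under pics/ and viewed, at most 10 in all, crops included, and the job is handed in when it is done.

Besides the shell and the picture viewer there is one more tool, called as name(argument=value, ...), one argument or row to a line, values as JSON. apply_moves: Moves the arm, as the interface text tells. Its arguments: {"type":"object","properties":{"steps":{"type":"array"},"newtons":{"type":"number"}},"required":["steps"]}

```bash
mkdir -p pics
cat > h.py <<'E'
import numpy as np, cv2
from bench import ctrl
from scipy.spatial.transform import Rotation as R
def ray(c,u,v):
    K=np.array(c['intrinsics']);T=np.array(c['T']);k=c['k1']
    x=(u-K[0,2])/K[0,0];y=(v-K[1,2])/K[1,1]
    rd=np.hypot(x,y);r=rd
    for _ in range(30): r=rd/(1+k*r*r)
    s=r/rd if rd>0 else 1
    d=T[:3,:3]@np.array([x*s,-y*s,-1]);return T[:3,3],d/np.linalg.norm(d)
def onz(c,u,v,z):
    o,d=ray(c,u,v);return o+d*(z-o[2])/d[2]
def proj(c,p):
    K=np.array(c['intrinsics']);T=np.array(c['T']);q=np.linalg.inv(T)@np.append(p,1)
    x=q[0]/-q[2];y=-q[1]/-q[2];f=1+c['k1']*(x*x+y*y)
    return K[0,0]*x*f+K[0,2],K[1,1]*y*f+K[1,2]
def snap(n,f):
    c=ctrl.calibration(n);im=ctrl.capture(n);cv2.imwrite(f'pics/{f}.png',im[:,:,::-1]);return c,im
E
python3 - <<'E'
from h import *
for n in('scene','top','wrist'):
    c,_=snap(n,n+'0');print(n,np.round(c['T'],3).tolist(),c['intrinsics'],c['k1'])
o=ctrl.get_obs();print(o)
E
```

```text
scene [[0.83, -0.307, 0.466, 1.115], [0.558, 0.483, -0.675, -1.1], [-0.018, 0.82, 0.572, 0.881], [0.0, 0.0, 0.0, 1.0]] [[512.1049557    0.         312.50451601]
 [  0.         512.1049557  198.00905321]
 [  0.           0.           1.        ]] -0.10476493056336861
top [[-0.014, 0.978, -0.206, 0.256], [-1.0, -0.013, 0.006, -0.198], [0.003, 0.207, 0.978, 1.271], [0.0, 0.0, 0.0, 1.0]] [[507.42896608   0.         316.2395056 ]
 [  0.         507.42896608 203.68830914]
 [  0.           0.           1.        ]] -0.12502070973934462
wrist [[0.432, -0.86, -0.272, 0.199], [0.902, 0.411, 0.132, 0.597], [-0.002, -0.303, 0.953, 0.373], [0.0, 0.0, 0.0, 1.0]] [[333.73290195   0.         321.07548693]
 [  0.         333.73290195 207.04919977]
 [  0.           0.           1.        ]] -0.06891740896984734
{'time': 0.15, 'qpos': array([-1.14760308,  0.33272926, -0.06472206,  1.46072768,  0.02162894,
        1.3499226 , -0.08850461]), 'qvel': array([ 0.00047794, -0.00258781, -0.00024145, -0.00241715,  0.00085668,
       -0.00045939, -0.00061502]), 'joint_efforts': array([ 1.58739091e-03, -6.25827599e+01,  4.97376686e-02, -3.91854358e+01,
        1.63567916e-02,  7.41228636e-03,  3.75179798e-05]), 'tool_pos': array([0.26934725, 0.56363632, 0.20330708]), 'orientation': array([ 2.21036421e-01,  9.75265402e-01, -5.38194614e-04, -8.70600223e-05]), 'force': array([0.45164166, 0.49408335, 0.17016417]), 'wrist_torque': array([ 0.02981764,  0.00942565, -0.00453449]), 'finger_force': 0.0, 'opening': 1.0000322161672084}
```

View pics/top0.png

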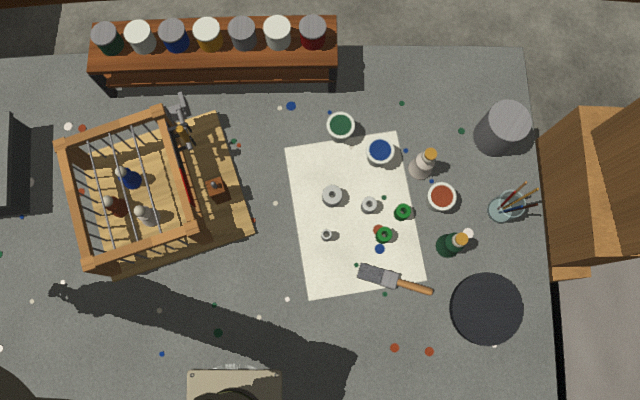

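View pics/scene0.png

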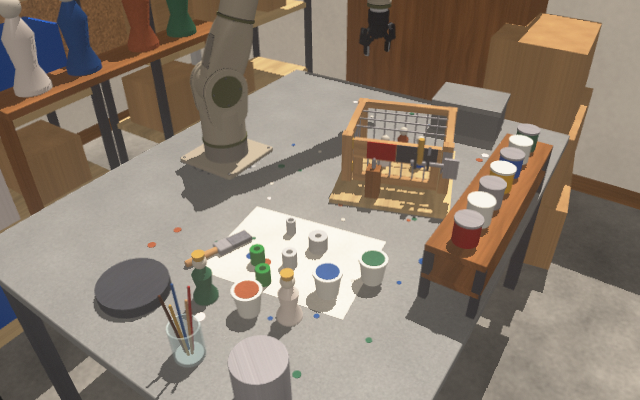

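The top picture shows three grey sleeves at (332,195) (largest), (369,204) (middle) and (326,235) (small). Two green look-alikes stand at (402,212) and (384,235). The pin is on the post near (215,188), and the bolt and knob are near (185,130). By its size I choose the sleeve at (369,204), which I'll check in a close crop.

Run:
```python
from h import *
a=cv2.imread('pics/top0.png');s=cv2.imread('pics/scene0.png')
r=lambda im,x,y,w,h,W,H:cv2.resize(im[y:y+h,x:x+w],(W,H),interpolation=cv2.INTER_CUBIC)
A=r(a,310,175,110,83,400,300);B=r(a,150,90,110,83,400,300);C=r(s,240,210,110,83,400,300);D=r(s,350,125,120,90,400,300)
cv2.imwrite('pics/crop0.png',np.vstack([np.hstack([A,B]),np.hstack([C,D])]))
c=ctrl.calibration('top')
for n,u,v,z in[('L',332,195,.046),('M',369,204,.046),('S',326,235,.046),('g1',402,212,.046),('g2',384,235,.046),('pin',215,188,.11),('knob',180,130,.2)]:print(n,onz(c,u,v,z).round(3))
```

```text
L [ 0.536 -0.245  0.046]
M [ 0.512 -0.336  0.046]
S [ 0.436 -0.228  0.046]
g1 [ 0.491 -0.417  0.046]
g2 [ 0.434 -0.37   0.046]
pin [0.542 0.034 0.11 ]
knob [0.656 0.1   0.2  ]
```

View pics/crop0.png

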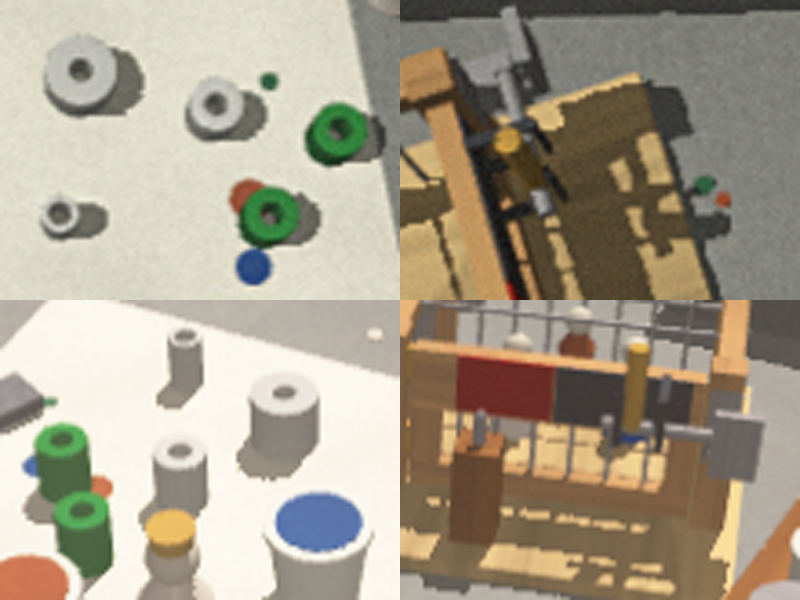

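The crop confirms it: the plain sleeve at (369,203) is larger than the small one at (326,235) and smaller than the large one at (332,195), and it isn't green. I'm moving towards it, high over the cage.

apply_moves(
  steps=[
    [[-0.26,-0.19,-0.12,0.6,-1],[-0.26,-0.19,-0.12,0.6,-1],[-0.26,-0.19,-0.12,0.6,-1],[-0.26,-0.19,-0.12,0.6,-1],[-0.26,-0.19,-0.12,0.6,-1]],
  ],
)

```text
time: 0.78
tool_pos: [0.4088, 0.3042, 0.3137]
orientation: [0.5, 0.866, 0.0, -0.0]
force: [0.6, 1.3, 1.1]
opening: 1.0
finger_force: 0.0
```

```bash
cat >> h.py <<'E'
def go(p,ang=None):
    o=ctrl.get_obs();M=R.from_quat(o['orientation']).as_matrix();d=M.T@(np.array(p)-o['tool_pos'])
    ya=np.degrees(np.arctan2(M[1,1],M[0,1]));t=0 if ang is None else np.radians((ya-ang+90)%180-90)
    print('pos',o['tool_pos'].round(4),'yang',ya.round(1),'t',round(o['time'],2),'| shift',d.round(4),'turn',round(t,3),'q',o['qpos'].round(2),'tilt',M[:,2].round(3))
E
python3 -c "
from h import *
go([.512,-.336,.2],-35)"
```

```text
pos [0.4088 0.3042 0.3137] yang 30.0 t 0.78 | shift [-0.6059 -0.2313  0.1135] turn 1.135 q [-0.9   0.03  0.17  1.58 -0.01  1.52 -0.2 ] tilt [-0.  0. -1.]
```

apply_moves(
  steps=[
    [[-0.48,-0.17,0.0,1.1,-1],[-0.48,-0.17,0.0,1.1,-1],[-0.48,-0.17,0.0,1.1,-1],[-0.48,-0.17,0.0,1.1,-1],[-0.48,-0.17,0.0,1.1,-1]],
  ],
)

```text
time: 1.4
tool_pos: [0.4655, -0.0031, 0.313]
orientation: [0.839, 0.545, 0.0, -0.0]
force: [2.0, 0.1, -0.5]
opening: 1.002
finger_force: 0.0
```

```bash
python3 -c "
from h import *
go([.512,-.336,.22],-35)"
```

```text
pos [ 0.4655 -0.0031  0.313 ] yang -24.0 t 1.4 | shift [-0.2853  0.1777  0.0929] turn 0.192 q [-0.59 -0.1   0.47  1.7   0.04  1.53 -0.55] tilt [ 0.     0.001 -1.   ]
```

apply_moves(
  steps=[
    [[-0.285,0.178,0.09,0.19,-1],[-0.285,0.178,0.09,0.19,-1],[-0.285,0.178,0.09,0.19,-1],[-0.285,0.178,0.09,0.19,-1],[-0.285,0.178,0.09,0.19,-1]],
  ],
)

```text
time: 2.02
tool_pos: [0.5099, -0.3013, 0.2317]
orientation: [0.885, 0.466, 0.0, 0.0]
force: [1.0, 0.6, -0.0]
opening: 1.001
finger_force: 0.0
```

apply_moves(
  steps=[
    [[-0.03,0.02,0.01,0,-1],[-0.03,0.02,0.01,0,-1]],
  ],
)

```text
time: 2.28
tool_pos: [0.507, -0.3388, 0.2207]
orientation: [0.886, 0.463, -0.002, -0.0]
force: [0.5, 0.5, -0.3]
opening: 1.0
finger_force: 0.0
```

Run:
```python
from h import *
go([.512,-.336,.2],-35)
c,im=snap('wrist','w1')
print(proj(c,[.512,-.336,.046]),proj(c,[.536,-.245,.046]),c['T'][:3,3])
```

```text
pos [ 0.507  -0.3388  0.2207] yang -34.8 t 2.27 | shift [0.0052 0.0025 0.0207] turn 0.003 q [-0.11  0.36  0.8   1.51 -0.26  1.38  0.11] tilt [-0.003 -0.001 -1.   ]
(np.float64(324.07445795484006), np.float64(171.98300628227133)) (np.float64(291.2225233267518), np.float64(83.24768045055642)) [ 0.55130261 -0.2755      0.3901335 ]
```

View pics/w1.png

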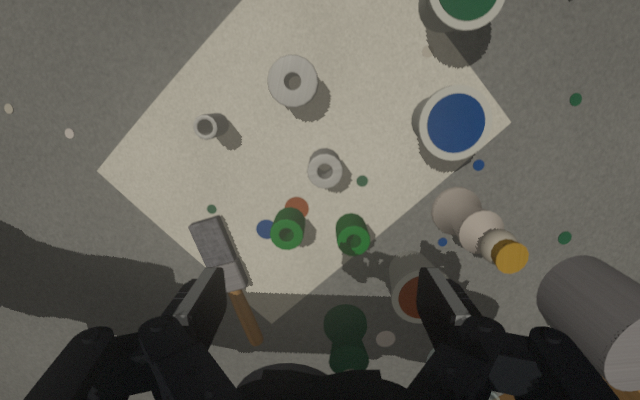

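The wrist picture shows the middle sleeve with its bore at about (325,171), where I predicted it. The green look-alikes are at (287,233) and (353,238), and the blue tub is clear on the right. I'll refine the position from the bore.

Run:
```python
from h import *
im=cv2.imread('pics/w1.png');g=cv2.cvtColor(im,cv2.COLOR_BGR2GRAY)
x0,y0=309,156
p=g[y0:y0+32,x0:x0+32];print(p[4:28:2,4:28:2])
m=(cv2.GaussianBlur(p,(3,3),0)<105).astype(np.uint8)
n,l,s,ce=cv2.connectedComponentsWithStats(m)
c=ctrl.calibration('wrist')
for i in range(1,n):
    u,v=ce[i]+[x0,y0];print(s[i],u,v,onz(c,u,v,.046).round(4),onz(c,u,v,.043).round(4))
```

```text
[[157 152 151 150 149 148 147 146 146 147 147 148]
 [153 149 147 146 144 140 140 144 146 147 147 149]
 [148 146 145 138 118 103 104 115 135 147 148 148]
 [148 147 143 108  99  98 100 101 101 130 149 149]
 [151 149 121  90  99 100 101 101  95 101 151 152]
 [150 148 105  83  88  93  94  88  95 104 140 145]
 [151 151 105  83  84  84  86 104 109 106 141 144]
 [149 146 122  83  88  96 105 110 111 117 150 150]
 [143 145 143 105  93 103 106 110 115 145 149 148]
 [148 148 150 147 132 115 118 131 150 151 147 147]
 [148 146 148 148 149 151 153 151 149 147 145 144]
 [146 147 146 146 146 146 147 147 147 145 145 144]]
[27  0  3  3  6] 336.8333333333333 157.0 [ 0.5331 -0.3285  0.046 ] [ 0.5329 -0.3289  0.043 ]
[  9   9  13  12 116] 323.3534482758621 170.08620689655172 [ 0.5138 -0.3319  0.046 ] [ 0.5134 -0.3324  0.043 ]
[25 26  7  6 23] 338.0 185.43478260869566 [ 0.5172 -0.3544  0.046 ] [ 0.5169 -0.3551  0.043 ]
```

```bash
python3 -c "
from h import *
c=ctrl.calibration('wrist');print(onz(c,324.3,171,.046))
go([.513,-.3338,.022],-35)"
```

```text
[ 0.51403946 -0.33321995  0.046     ]
pos [ 0.5081 -0.3368  0.2213] yang -34.7 t 2.33 | shift [0.0055 0.0026 0.1993] turn 0.006 q [-0.11  0.36  0.8   1.51 -0.26  1.38  0.11] tilt [-0.002 -0.    -1.   ]
```

apply_moves(
  steps=[
    [[0.006,0.003,0.06,0,-1],[0.006,0.003,0.12,0,-1],[0.006,0.003,0.17,0,-1],[0.006,0.003,0.199,0,-1],[0.006,0.003,0.199,0,-1]],
  ],
  newtons=40,
)

```text
time: 2.95
tool_pos: [0.5144, -0.3301, 0.0216]
orientation: [0.885, 0.466, -0.001, -0.002]
force: [0.3, -0.1, -0.2]
opening: 0.996
finger_force: 0.0
```

apply_moves(
  steps=[
    [[0,0,0,0,0.2],[0,0,0,0,1],[0,0,0,0,1],[0,0,0,0,1],[0,0,0,0,1]],
  ],
  newtons=40,
)

```text
time: 3.58
tool_pos: [0.5149, -0.3326, 0.0233]
orientation: [0.885, 0.465, 0.0, 0.0]
force: [-0.1, 0.2, -0.4]
opening: -0.003
finger_force: 0.0
```

```bash
python3 -c "
from h import *
go([.44,-.15,.30],0)"
```

```text
pos [ 0.5149 -0.3326  0.0233] yang -34.5 t 3.58 | shift [ 0.108  -0.1652 -0.2767] turn -0.603 q [-0.04  0.55  0.7   1.71 -0.41  1.03  0.2 ] tilt [ 0.  0. -1.]
```

The fingers shut on nothing, so I'm looking again.

Run:
```python
from h import *
c,a=snap('wrist','w2');c2,b=snap('scene','s2');c3,t=snap('top','t2')
b=cv2.resize(b[190:310,200:360],(400,300));t=cv2.resize(t[165:285,300:460],(400,300))
a=cv2.resize(a,(480,300))
o=np.zeros((600,800,3),np.uint8);o[:300,:480]=a;o[300:,:400]=b;o[300:,400:]=t
cv2.imwrite('pics/m2.png',o[:,:,::-1])
print(proj(c,ctrl.get_obs()['tool_pos']),proj(c2,ctrl.get_obs()['tool_pos']))
```

```text
(np.float64(321.4066178499208), np.float64(246.04631676851145)) (np.float64(290.6853486128685), np.float64(257.08329755595776))
```

View pics/m2.png

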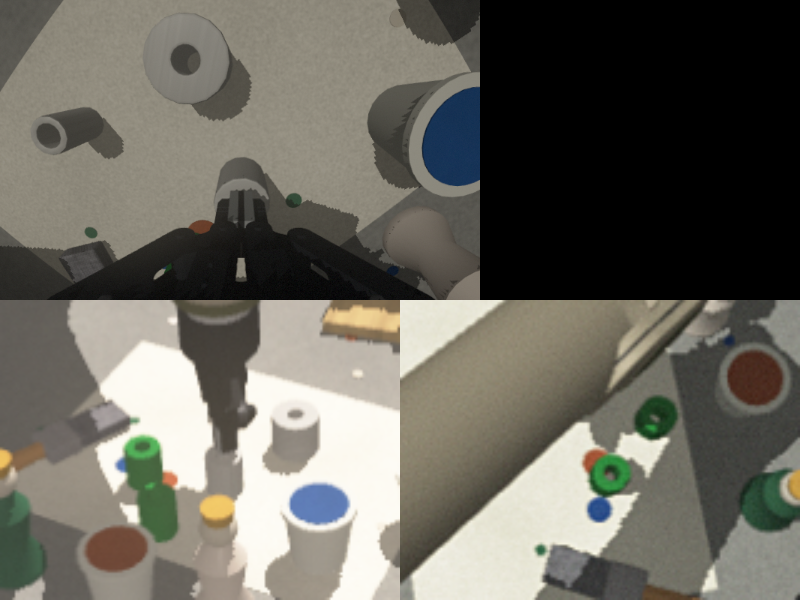

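Run:
```python
from h import *
a=cv2.imread('pics/w2.png')[180:330,240:410];b=cv2.imread('pics/s2.png')[215:295,255:345]
cv2.imwrite('pics/m3.png',np.hstack([cv2.resize(a,(400,353),interpolation=2),cv2.resize(b,(397,353),interpolation=2)]))
```

```text
(no output)
```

View pics/m3.png

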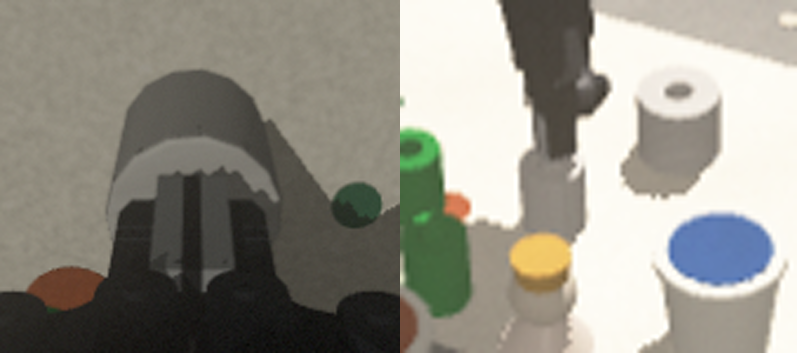

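Run:
```python
from h import *
o=ctrl.get_obs();print({k:np.round(v,3).tolist() for k,v in o.items()})
c=ctrl.calibration('wrist');M=R.from_quat(o['orientation']).as_matrix();p=o['tool_pos']
f=lambda q:(lambda uv:((uv[0]-240)*2.353,(uv[1]-180)*2.353))(proj(c,q))
for a in(-11,0,11):
  for z in(8,-11,-23,-40):print(a,z,np.round([f(p+M@[a/1e3,b/1e3,z/1e3]) for b in(-10,0,10)],0).tolist())
print('ring',np.round([f(np.array([.514+.019*np.cos(t),-.333+.019*np.sin(t),.046])) for t in np.arange(0,6.28,.785)]).tolist())
```

```text
{'time': 3.725, 'qpos': [-0.04, 0.554, 0.702, 1.714, -0.408, 1.026, 0.201], 'qvel': [-0.0, 0.001, -0.0, 0.002, -0.001, 0.001, -0.0], 'joint_efforts': [-0.008, -58.835, 14.604, -31.532, 0.015, 0.004, -0.001], 'tool_pos': [0.515, -0.333, 0.023], 'orientation': [0.885, 0.465, -0.0, -0.0], 'force': [0.401, 0.496, 0.247], 'wrist_torque': [0.02, 0.012, -0.056], 'finger_force': 0.0, 'opening': 0.002}
-11 8 [[152.0, 183.0], [192.0, 183.0], [232.0, 183.0]]
-11 -11 [[148.0, 220.0], [192.0, 220.0], [236.0, 220.0]]
-11 -23 [[145.0, 248.0], [192.0, 248.0], [239.0, 248.0]]
-11 -40 [[140.0, 294.0], [192.0, 294.0], [244.0, 294.0]]
0 8 [[151.0, 142.0], [192.0, 142.0], [233.0, 142.0]]
0 -11 [[147.0, 176.0], [192.0, 176.0], [237.0, 176.0]]
0 -23 [[144.0, 201.0], [192.0, 201.0], [240.0, 201.0]]
0 -40 [[139.0, 244.0], [192.0, 244.0], [245.0, 244.0]]
11 8 [[150.0, 100.0], [192.0, 100.0], [233.0, 100.0]]
11 -11 [[146.0, 130.0], [192.0, 130.0], [238.0, 130.0]]
11 -23 [[143.0, 153.0], [192.0, 153.0], [241.0, 153.0]]
11 -40 [[137.0, 191.0], [192.0, 191.0], [247.0, 191.0]]
ring [[266.0, 157.0], [207.0, 122.0], [137.0, 135.0], [100.0, 190.0], [116.0, 250.0], [174.0, 282.0], [240.0, 270.0], [279.0, 220.0]]
```

Run:
```python
from h import *
print(ctrl.tip_reach,[a for a in dir(ctrl) if a[0]!='_'])
a=cv2.imread('pics/w1.png')[200:360,140:500]
cv2.imwrite('pics/m4.png',cv2.resize(a,(792,352),interpolation=2))
```

```text
0.008 ['Unreachable', 'calibration', 'capture', 'get_obs', 'sign_off', 'tip_reach']
```

View pics/m4.png

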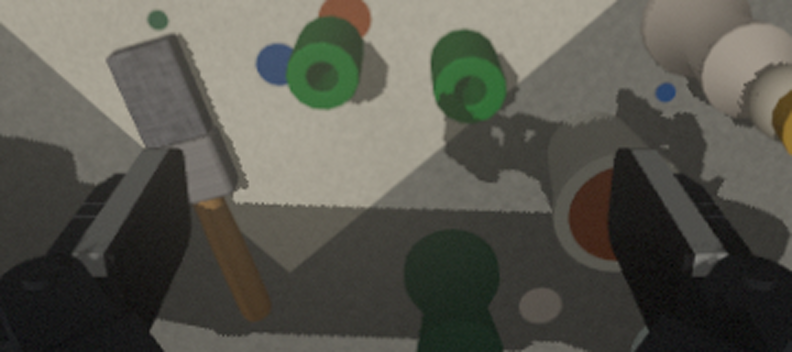

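The far ends of the fingers lie about 35–40 mm behind the reported TCP. Both the wrist and the scene views say so, which contradicts the stated geometry. The fingers therefore closed just above the sleeve, which still stands in place. I'll open and go lower in steps, watching the force.

apply_moves(
  steps=[
    [[0,0,0,0,-1],[0,0,0,0,-1],[0,0,0,0,-1],[0,0,0.01,0,-1],[0,0,0.018,0,-1]],
  ],
)

```text
time: 4.35
tool_pos: [0.5147, -0.3323, 0.0042]
orientation: [0.885, 0.466, -0.0, -0.0]
force: [-0.7, 0.3, 0.4]
opening: 0.998
finger_force: 0.0
```

apply_moves(
  steps=[
    [[0,0,0.008,0,-1],[0,0,0.016,0,-1],[0,0,0.02,0,-1],[0,0,0.02,0,-1]],
  ],
)

```text
time: 4.85
tool_pos: [0.5147, -0.3325, -0.0151]
orientation: [0.885, 0.465, -0.0, -0.0]
force: [0.3, 0.4, 0.4]
opening: 0.998
finger_force: 0.0
```

Run:
```python
from h import *
o=ctrl.get_obs();print(o['tool_pos'],o['force'],o['opening'])
snap('wrist','w3');c2,b=snap('scene','s3')
a=cv2.imread('pics/w3.png')
cv2.imwrite('pics/m5.png',np.hstack([cv2.resize(a[140:380,140:500],(480,320)),cv2.resize(b[215:295,255:335,::-1],(320,320),interpolation=2)]))
```

```text
[ 0.51473267 -0.33249866 -0.01514345] [0.32687258 0.39077522 0.35349401] 0.9983367395044923
```

View pics/m5.png

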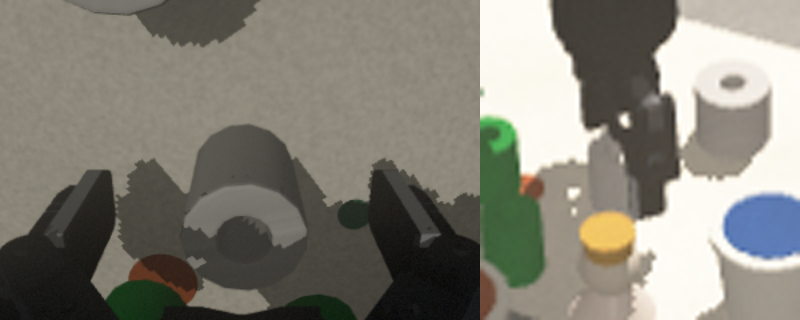

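The sleeve stands upright and centred between the open fingers, with the tips just above the table, so the true tips are well behind the reported TCP. Closing.

apply_moves(
  steps=[
    [[0,0,0,0,0.0],[0,0,0,0,1],[0,0,0,0,1],[0,0,0,0,1],[0,0,0,0,1]],
  ],
  newtons=40,
)

```text
time: 5.58
tool_pos: [0.515, -0.3326, -0.0146]
orientation: [0.885, 0.465, 0.0, 0.0]
force: [-0.7, 1.3, 5.4]
opening: 0.423
finger_force: 40.4
```

```bash
python3 -c "
from h import *
go([.43,-.13,.25],0)"
```

```text
pos [ 0.515  -0.3326 -0.0146] yang -34.5 t 5.58 | shift [ 0.1188 -0.1848 -0.2646] turn -0.603 q [-0.02  0.6   0.67  1.73 -0.45  0.96  0.23] tilt [ 0. -0. -1.]
```

apply_moves(
  steps=[
    [[0,0,-0.05,0,1],[0,0,-0.11,0,1],[0,0,-0.17,0,1],[0.03,-0.05,-0.22,-0.1,1],[0.06,-0.09,-0.26,-0.2,1]],
  ],
)

```text
time: 6.2
tool_pos: [0.4779, -0.2431, 0.236]
orientation: [0.834, 0.552, -0.0, -0.0]
force: [1.5, 1.3, 0.5]
opening: 0.42
finger_force: 40.7
```

Run:
```python
from h import *
o=ctrl.get_obs();print(o['force'],o['opening'],o['finger_force'])
# sleeve in tool frame from w3
im=cv2.imread('pics/top0.png')
ct=ctrl.calibration('top');cs=ctrl.calibration('scene')
a=im[165:225,185:265];s=cv2.imread('pics/scene0.png')[125:205,330:430]
cv2.imwrite('pics/m6.png',np.hstack([cv2.resize(a,(400,300),interpolation=2),cv2.resize(s,(375,300),interpolation=2)]))
go([.45,-.08,.26],10)
```

```text
[1.47791074 1.2832652  0.48074436] 0.42000794820582515 40.665781795978546
pos [ 0.4779 -0.2431  0.236 ] yang -23.0 t 6.2 | shift [ 0.1393 -0.0893 -0.024 ] turn -0.575 q [-0.32  0.13  0.78  1.68 -0.09  1.37  0.07] tilt [-0.001 -0.    -1.   ]
```

View pics/m6.png

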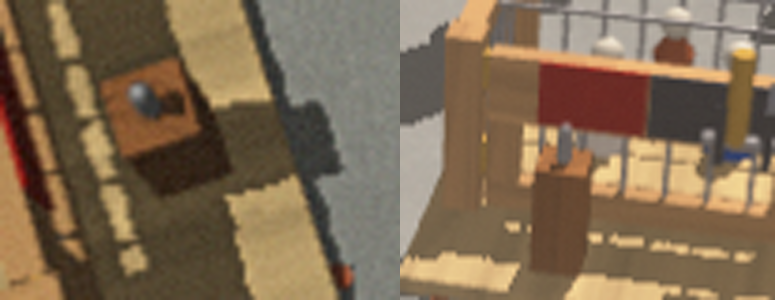

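The left crop shows the pin's tip at top pixel (212,182), its foot near (215,187), and the post-top corners at (205,182), (221,176), (226,189) and (210,195). In the scene view the tip is at (374,158). I'm working out positions from these.

Run:
```python
from h import *
ct=ctrl.calibration('top');cs=ctrl.calibration('scene')
def tri(a,b):
    o1,d1=ray(ct,*a);o2,d2=ray(cs,*b)
    t=np.linalg.lstsq(np.c_[d1,-d2],o2-o1,rcond=None)[0];p,q=o1+t[0]*d1,o2+t[1]*d2
    return ((p+q)/2).round(4),np.linalg.norm(p-q).round(4)
print('tip',onz(ct,212.4,182.4,.14).round(4),onz(cs,374.3,157.8,.14).round(4),tri((212.4,182.4),(374.3,157.8)))
print('foot',onz(ct,215,187.4,.11).round(4),onz(cs,373.7,168.5,.11).round(4))
P=np.array([onz(ct,*q,.11) for q in[(205,181.8),(221,176.4),(226.2,188.6),(210,195)]]);print(P.round(4),P.mean(0))
for i in range(4):
    d=P[(i+1)%4]-P[i];print(np.linalg.norm(d[:2]).round(4),np.degrees(np.arctan2(d[1],d[0])).round(1))
print('knob',onz(ct,179.7,128.5,.205).round(4),onz(cs,421,137.6,.205).round(4),tri((179.7,128.5),(421,137.6)))
# yaw from red plate lower/upper edges in top image & wood; red mask
im=cv2.imread('pics/top0.png').astype(int)
m=((im[:,:,2]>110)&(im[:,:,1]<60)&(im[:,:,0]<60)).astype(np.uint8);m[:,:150]=0;m[:,260:]=0;m[:120]=0
ys,xs=np.nonzero(m[:260]);print(len(xs),xs.min(),xs.max(),ys.min(),ys.max())
for y in sorted(set(ys)):print(y,xs[ys==y].min(),xs[ys==y].max(),end='; ')
# yaw: scene top edge of gate etc. later
```

```text
tip [0.5482 0.0341 0.14  ] [0.5484 0.0354 0.14  ] (array([0.5485, 0.0343, 0.1404]), np.float64(0.0009))
foot [0.5436 0.0337 0.11  ] [0.5526 0.027  0.11  ]
[[0.5577 0.0581 0.11  ]
 [0.5704 0.0201 0.11  ]
 [0.5403 0.0069 0.11  ]
 [0.5254 0.0451 0.11  ]] [0.54843755 0.03253442 0.11      ]
0.04 -71.6
0.0328 -156.3
0.041 111.4
0.0348 21.9
knob [0.6574 0.0991 0.205 ] [0.6553 0.1033 0.205 ] (array([0.6568, 0.0986, 0.2074]), np.float64(0.0006))
32 179 189 168 201
168 179 179; 169 180 180; 170 180 180; 171 180 180; 172 181 181; 173 181 181; 174 181 181; 175 182 182; 176 182 182; 177 182 182; 178 182 182; 179 183 183; 180 183 183; 181 183 183; 183 184 184; 184 184 184; 185 184 184; 186 185 185; 187 185 185; 188 185 185; 189 186 186; 190 186 186; 191 186 186; 192 187 187; 193 187 187; 194 187 187; 196 188 188; 197 188 188; 198 188 188; 199 189 189; 200 189 189; 201 189 189;
```

Run:
```python
from h import *
ct=ctrl.calibration('top')
P=np.array([onz(ct,179.5+ (y-168)*.29,y,.16) for y in(168,201)]);
im=cv2.imread('pics/top0.png').astype(int)
m=(im[:,:,2]>110)&(im[:,:,1]<60)&(im[:,:,0]<60);m[:,:150]=0;m[:,260:]=0;m[:120]=0;m[260:]=0
ys,xs=np.nonzero(m);k,b=np.polyfit(ys,xs,1)
P=np.array([onz(ct,k*y+b,y,.16) for y in(168,201)]);d=P[0]-P[1];print('a',np.degrees(np.arctan2(d[1],d[0])),P.round(4))
# scene: same with red plate upper edge
s=cv2.imread('pics/scene0.png').astype(int);cs=ctrl.calibration('scene')
m=(s[:,:,2]>80)&(s[:,:,1]<50)&(s[:,:,0]<50);m[:,:340]=0;m[:,440:]=0;m[:130]=0;m[175:]=0
ys,xs=np.nonzero(m);print(xs.min(),xs.max());Q=[]
for x in range(xs.min()+3,xs.max()-2,2):Q.append((x,ys[xs==x].min()-.5))
Q=np.array(Q);k,b=np.polyfit(Q[:,0],Q[:,1],1);x0,x1=Q[0,0],Q[-1,0]
A,B=onz(cs,x0,k*x0+b,.16),onz(cs,x1,k*x1+b,.16);d=B-A;print('a scene',np.degrees(np.arctan2(d[1],d[0])),A.round(4),B.round(4))
# sleeve in tool frame
o=ctrl.get_obs();c=ctrl.calibration('wrist')
def Tt(p,q):
    T=np.eye(4);T[:3,:3]=R.from_quat(q).as_matrix();T[:3,3]=p;return T
X=np.linalg.inv(Tt(o['tool_pos'],o['orientation']))@np.array(c['T'])
print(X.round(3))
T3=Tt([.5147,-.3325,-.0151],[.8852,.4652,0,0])
c3=dict(c);c3['T']=T3@X
p=onz(c3,323.7,320,.046);print('sleeve world',p,'tool',np.linalg.inv(T3)@np.append(p,1))
# pin as expected in the wrist view at hover
```

```text
a 18.499897426542418 [[0.5783 0.1076 0.16  ]
 [0.5006 0.0816 0.16  ]]
367 394
a scene 18.886534402977375 [0.5095 0.0793 0.16  ] [0.565  0.0983 0.16  ]
[[-0.001  0.953  0.304  0.077]
 [ 1.     0.001  0.001 -0.   ]
 [ 0.     0.304 -0.953 -0.17 ]
 [ 0.     0.     0.     1.   ]]
sleeve world [ 0.51323813 -0.33572316  0.046     ] tool [-3.48372606e-03  6.24094091e-04 -6.11000000e-02  1.00000000e+00]
```

```bash
python3 -c "
from h import *
go([.567,-.023,.18],18.6)"
```

```text
pos [ 0.4779 -0.2431  0.236 ] yang -23.0 t 6.2 | shift [ 0.2374 -0.0038  0.0559] turn -0.725 q [-0.32  0.13  0.78  1.68 -0.09  1.37  0.07] tilt [-0.001 -0.    -1.   ]
```

apply_moves(
  steps=[
    [[0.237,-0.004,0.056,-0.725,1],[0.237,-0.004,0.056,-0.725,1],[0.237,-0.004,0.056,-0.725,1],[0.237,-0.004,0.056,-0.725,1],[0.237,-0.004,0.056,-0.725,1]],
  ],
)

```text
time: 6.82
tool_pos: [0.568, -0.0185, 0.1771]
orientation: [0.58, 0.814, -0.001, -0.001]
force: [-0.1, -0.5, -0.3]
opening: 0.423
finger_force: 40.7
```

apply_moves(
  steps=[
    [[0,0,0,0,1],[0,0,0,0,1]],
  ],
)

```text
time: 7.08
tool_pos: [0.5678, -0.0256, 0.1795]
orientation: [0.586, 0.811, 0.0, 0.0]
force: [-0.5, -0.6, -0.6]
opening: 0.423
finger_force: 40.7
```

Run:
```python
from h import *
go([.567,-.023,.18],18.6)
c,im=snap('wrist','w4')
for z in(.11,.125,.14):
  u,v=proj(c,[.5484,.0343,z]);print(z,u,v)
u,v=map(int,proj(c,[.5484,.0343,.12]))
h=cv2.cvtColor(im,cv2.COLOR_RGB2HSV)
print(u,v);print('S');print(h[v-36:v+37:4,u-48:u+49:4,1]);print('V');print(h[v-36:v+37:4,u-48:u+49:4,2])
```

```text
pos [ 0.5678 -0.0256  0.1795] yang 18.3 t 7.08 | shift [ 0.0027  0.0001 -0.0005] turn -0.005 q [-0.51  0.24  0.55  1.68 -0.13  1.27  0.39] tilt [ 0. -0. -1.]
0.11 322.91078200878496 122.6765733244876
0.125 323.0221759596103 124.07273096437639
0.14 323.14924496761984 125.66568580813978
322 123
S
[[114 111 112 112 114 110 110 116 115 114 113 114 107 113 110 114 113 111
  116 117 113 113 110 114 113]
 [107 111 114 112 114 142 149 149 146 150 150 150 148 147 147 152 151 149
  140 114 112 114 109 115 114]
 [110 114 111 109 110 156 155 158 157 153 158 158 155 162 155 156 156 161
  156 113 119 111 110 107 119]
 [109 114 118 109 108 158 155 158 152 157 160 156 161 158 158 157 157 157
  159 110 111 112 113 118 110]
 [109 111 112 116 111 156 158 159 156 160 155 151 154 158 153 160 161 154
  159 111 113 117 109 112 111]
 [107 115 107 121 114 160 157 154 158 155 156 158 157 155 159 154 156 158
  156 113 116 113 117 112 111]
 [111 112 109 112 111 153 153 154 158 157 154 151 159 159 154 158 159 155
  155 112 109 113 112 110 117]
 [110 115 110 113 113 153 156 154 154 153  76  25  26  61 153 152 156
[... 2489 characters left out ...]
37  78  80  80  81 113 129 140 142 141
  141 167 166 167 162 161 161]
 [162 158 167 168 173 118 133 138 134  80  83  81  83 129 137 141 142 143
  144 166 167 167 161 161 159]
 [161 161 167 169 157 121 136 134 131  95  82  80  79 134 141 142 140 144
  140 166 166 166 162 161 160]
 [161 168 170 167 100 111 122 119 117 121 120 121 117 125 129 127 130 130
  127 165 167 166 160 161 160]
 [161 167 169 167 141 104 103 103 101  98  95  98  95  95 103 103 176 176
  170 166 165 166 160 162 160]
 [161 167 168 167 101 103 103 103 102  97  94  96  95  96 101 104 177 177
  170 165 165 165 160 161 160]
 [160 166 168 168 102 102 104 104 100  98  96  98  96 104 103 143 177 177
  169 166 167 162 160 160 158]]
```

Run:
```python
from h import *
c=ctrl.calibration('wrist');im=cv2.imread('pics/w4.png');h=cv2.cvtColor(im,cv2.COLOR_BGR2HSV)
m=(h[:,:,1]<85).astype(np.uint8);n,l,s,ce=cv2.connectedComponentsWithStats(m[95:150,295:350])
i=1+np.argmax(s[1:,4]);u,v=ce[i]+[295,95];print(s[i],u,v)
p=onz(c,u,v,.128);print('pin',p.round(4))
m2=((h[:,:,1]>125)|(m>0)).astype(np.uint8)
n,l,s2,ce2=cv2.connectedComponentsWithStats(m2[70:170,260:390]);i=1+np.argmax(s2[1:,4]);b=s2[i];print('post box',b)
print('post ctr',onz(c,260+b[0]+b[2]/2-.5,70+b[1]+b[3]/2-.5,.11).round(4))
M=R.from_quat(ctrl.get_obs()['orientation']).as_matrix()
for z in(.15,.094):go(p*[1,1,0]-M@[-.003,.0006,0]*[1,1,0]+[0,0,z],18.6)
```

```text
[ 17  17  18  21 284] 319.98943661971833 121.91549295774648
pin [0.5461 0.0353 0.128 ]
post box [  31   20   59   59 3267]
post ctr [0.5457 0.0362 0.11  ]
pos [ 0.5679 -0.0255  0.1796] yang 18.3 t 7.12 | shift [ 0.0676 -0.0022  0.0296] turn -0.005 q [-0.51  0.24  0.55  1.68 -0.13  1.27  0.39] tilt [ 0.001  0.    -1.   ]
pos [ 0.5679 -0.0255  0.1796] yang 18.3 t 7.12 | shift [ 0.0676 -0.0022  0.0856] turn -0.005 q [-0.51  0.24  0.55  1.68 -0.13  1.27  0.39] tilt [ 0.001  0.    -1.   ]
```

apply_moves(
  steps=[
    [[0.04,-0.001,0.0,-0.005,1],[0.067,-0.002,0.0,-0.005,1],[0.067,-0.002,0.02,-0.005,1],[0.067,-0.002,0.03,-0.005,1],[0.067,-0.002,0.03,-0.005,1]],
  ],
)

```text
time: 7.75
tool_pos: [0.5445, 0.0379, 0.1488]
orientation: [0.583, 0.812, -0.0, -0.0]
force: [0.4, -0.9, -1.1]
opening: 0.42
finger_force: 40.8
```

Run:
```python
from h import *
o=ctrl.get_obs();M=R.from_quat(o['orientation']).as_matrix()
# held sleeve centre as seen now: bore in wrist view
c,im=snap('wrist','w5');p=o['tool_pos']+M@[-.003,.0006,0];print(proj(c,[p[0],p[1],p[2]+.0606]))
go(np.array([.5461,.0355,0])*[1,1,0]-M@[-.003,.0006,0]*[1,1,0]+[0,0,.094],18.6);print(o['force'])
```

```text
(np.float64(324.57299219155533), np.float64(319.0891878360082))
pos [0.545  0.038  0.1494] yang 18.7 t 7.8 | shift [ 0.0003 -0.0003  0.0554] turn 0.001 q [-0.6   0.2   0.51  1.77 -0.11  1.2   0.26] tilt [-0. -0. -1.]
[ 0.4299774  -0.90762131 -1.14084607]
```

View pics/w5.png

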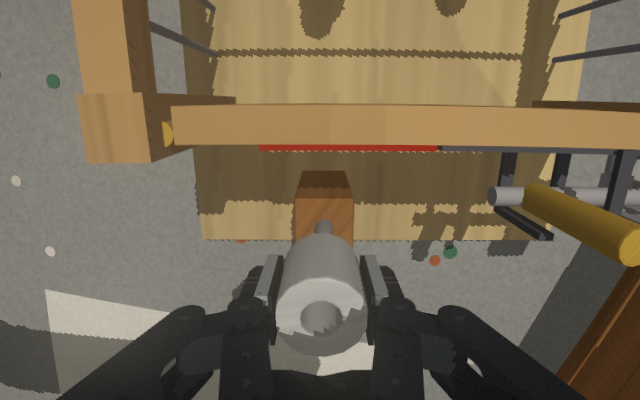

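In this last picture the held sleeve's bore is at (322,317), the pin's tip shows just beyond its front edge at (323,228), the red plate spans columns 260–440, and the knob is clear to the right at (630,245). Lowering.

apply_moves(
  steps=[
    [[-0.0005,0.0006,0.01,0,1],[-0.0005,0.0006,0.02,0,1],[-0.0005,0.0006,0.028,0,1],[-0.0005,0.0006,0.036,0,1],[-0.0005,0.0006,0.036,0,1]],
  ],
)

```text
time: 8.43
tool_pos: [0.5452, 0.0386, 0.1125]
orientation: [0.582, 0.813, -0.0, -0.0]
force: [0.2, 0.4, -0.7]
opening: 0.42
finger_force: 40.8
```

apply_moves(
  steps=[
    [[0,0,0.006,0,1],[0,0,0.012,0,1],[0,0,0.016,0,1],[0,0,0.018,0,1],[0,0,0.018,0,1]],
  ],
)

```text
time: 9.05
tool_pos: [0.5456, 0.0386, 0.0954]
orientation: [0.582, 0.813, 0.0, -0.0]
force: [-1.8, -0.0, 1.6]
opening: 0.42
finger_force: 41.0
```

apply_moves(
  steps=[
    [[0,0,0,0,0.0],[0,0,0,0,-0.6],[0,0,0,0,-0.6],[0,0,0,0,-0.6],[0,0,0,0,-0.6]],
  ],
)

```text
time: 9.68
tool_pos: [0.5456, 0.0386, 0.0952]
orientation: [0.582, 0.813, 0.0, -0.0]
force: [0.2, 0.1, 0.5]
opening: 0.802
finger_force: 0.0
```

Run:
```python
from h import *
o=ctrl.get_obs();print(o['force'],o['opening'],o['tool_pos'])
c,im=snap('wrist','w6')
print(proj(c,[.5461,.0355,.156]))
h=cv2.cvtColor(im,cv2.COLOR_RGB2GRAY);print(h[230:392:6,250:400:6])
```

```text
[0.21251634 0.13564218 0.45511387] 0.8016211773234587 [0.54561365 0.03859439 0.09520057]
(np.float64(321.85075068035474), np.float64(319.6599509127527))
[[144 138 138 137 145 147 101 105 104 105 101 108 103  97  99 104 101  99
  100 146 142 139 139 136 144]
 [144 137 137 138 143 147 101 104 104 104 116 116 119 123 132 100  98 102
   98 145 142 138 139 137 144]
 [143 136 138 143 147 147 102 101 106 110 117 118 120 122 124 123 109 101
   98 145 139 139 138 136 144]
 [143 136 137 143 147 146 104  99 108 114 118 119 122 123 125 124 119 111
   96 145 139 139 139 137 144]
 [143 137 136 142 146 146  97 105 111 114 119 120 121 125 125 125 119 114
   95 145 140 139 138 137 145]
 [141  82  90 144 147 146  93 109 113 116 121 123 122 124 125 126 122 116
   98 145 139 138 136 139 146]
 [ 72  73  75 128 122 127  97 109 114 118 122 123 123 125 126 125 122 117
  108 135 133 125 125 125 132]
 [ 74  77  73 124 124 131 100 112 115 119 122 122 124 125 127 125 123 118
  111 133 129 128 132 129 130]
 [ 74  76  74 126 127  78 105 112 116 125 127 144 160 168 136 128 124 119
  114 104 134 130 133 133 134]
 [
[... 1188 characters left out ...]
92  94  94  94  92  93  95  96 103 126
  129 127 125 128 122 122 129]
 [ 67  67  67  70  68  72  72  69  69  72  78  83  89 106 127 125 122 123
  128 126 125 120 127 122 125]
 [104  84  69  68  69  71  72  70  67  73  71  70  71 123 122 128 127 124
  126 126 128 126 126 122 122]
 [105 102 104 101 105 105 105  99  81  69  67  68 122 124 126 123 127 119
  124 121 125 125 124 122 122]
 [103 108  77  31  29  37  39  32  33  41  50  97 131 150  43  41  41  36
   35  35  35  35 123 120 119]
 [104  56  27  26  29  31  31  33  33  31  33  34  34  36  35  37  37  32
   36  37  32  33  33 102 117]
 [ 27  22  22  28  28  28  29  26  30  31  31  32  35  40  37  38  32  34
   32  32  31  28  30  32  33]]
```

The sleeve is home: its bore sits at about (322,318), matching the prediction for a top at z = 0.156. Next I retract and go look at the knob.

apply_moves(
  steps=[
    [[0,0,-0.03,0,-1],[0,0,-0.08,0,-1],[0,0,-0.14,0,-1],[-0.04,0.05,-0.14,0,-1],[-0.04,0.11,-0.14,0,-1]],
  ],
)

```text
time: 10.35
tool_pos: [0.6647, 0.0328, 0.2379]
orientation: [0.584, 0.812, 0.001, 0.002]
force: [0.5, 0.5, 1.4]
opening: 0.999
finger_force: 0.0
```

apply_moves(
  steps=[
    [[-0.0,0.01,0,0,-1],[0,0.01,0,0,-1],[0,0.01,0,0,-1]],
  ],
)

```text
time: 10.72
tool_pos: [0.6714, 0.0385, 0.236]
orientation: [0.583, 0.813, 0.0, 0.0]
force: [-0.7, 0.7, 0.5]
opening: 1.003
finger_force: 0.0
```

Run:
```python
from h import *
c,im=snap('wrist','w7')
h=cv2.cvtColor(im,cv2.COLOR_RGB2HSV)
print('pred',proj(c,[.655,.0995,.205]),proj(c,[.655,.0995,.14]))
m=cv2.inRange(h,(18,165,60),(32,255,255));n,l,s,ce=cv2.connectedComponentsWithStats(m)
for i in range(1,n):
    if s[i,4]>60:print(s[i],ce[i].round(1),im[l==i].mean(0).round())
go([.655,.0995,.2],18.6)
u,v=map(int,proj(c,[.655,.0995,.205]))
for k in(0,1,2):print(h[v-28:v+29:4,u-36:u+37:4,k])
```

```text
pred (np.float64(329.31282465015494), np.float64(126.63538935187296)) (np.float64(327.3215415226106), np.float64(120.59195945337679))
[ 541  244   99   87 4102] [578.9 278.6] [121.  90.   7.]
pos [0.6714 0.0387 0.2363] yang 18.7 t 10.78 | shift [0.0629 0.0039 0.0363] turn 0.002 q [-0.5   0.46  0.55  1.3  -0.24  1.45  0.36] tilt [ 0.001  0.001 -1.   ]
[[20 20 20 19 20 17 14 19 20 20 19 19 20 20 20 19 18 14 11]
 [20 20 20 20 21 16 14 19 20 20 19 20 20 20 19 19 13 16 10]
 [19 19 19 20 19 14 16 16 20 19 19 20 19 19 20 19 16 13 10]
 [19 18 19 18 19 16 14 16 20 21 21 20 19 19 20 19 14 15 11]
 [19 19 14 15 15 15 14 20 21 22 22 22 22 14 18 17 15 14 15]
 [19 19 16 15 15 15 14 21 22 22 21 22 22 21 16 16 16 14 17]
 [20 19 15 16 18 18 17 22 21 21 21 22 21 22 15 17 17 12 19]
 [19 19 16 17 17 16 17 21 22 21 21 22 22 21 19 14 16 17 15]
 [19 19 19 19 19 19 19 21 21 22 21 21 21 21 19 19 19 15 13]
 [18 19 19 19 20 17 17 19 21 21 21 21 21 20 19 19 14 15 10]
 [19 20 19 19 19 13 16 18 20 21 21 21 20 20 19 18 16 13  6]
 [20 19 20 20 19 19 18 19 19 19 20 18 19 19 19 19 19 19 19]
 [19 19 19 19 20 20 19 19 1
[... 1885 characters left out ...]
 190 193 197 193 195 193 190 145  96  96  88
   96]
 [115 116  91  91  93  93  94 188 190 189 196 188 189 193  93  87  89  86
   94]
 [116 116 118 117 118  88  85 180 189 192 188 189 191 190 110 110  97  86
   96]
 [116 114 117 116 116  80  70  84 185 189 186 187 190 128 108 104  64  89
   97]
 [116 116 120 117 117  97  72  86 111 168 182 175 129 115 109 110  81  94
  116]
 [116 116 117 118 116 117 116 114 114 116 114 117 120 115 112 112 116 114
  110]
 [116 115 116 117 116 115 116 115 115 117 115 117 120 114 111 111 131 179
  115]
 [189 167 180 118 116 177 190 188 173 189 116 115 119 190 167 184 191 195
  115]
 [190 188 192 116 116 190 191 187 188 191 113 117 168 190 184 185 191 195
  115]]
```

Run:
```python
from h import *
c=ctrl.calibration('wrist');im=cv2.imread('pics/w7.png');h=cv2.cvtColor(im,cv2.COLOR_BGR2HSV)
m=cv2.inRange(h[100:155,300:365],(20,130,120),(24,180,255));m=cv2.morphologyEx(m,cv2.MORPH_OPEN,np.ones((5,5)))
n,l,s,ce=cv2.connectedComponentsWithStats(m);i=1+np.argmax(s[1:,4]);print(s[i],ce[i])
(u,v),r=cv2.minEnclosingCircle(np.argwhere(l==i)[:,::-1].astype(np.float32));print(u+300,v+100,r)
p=onz(c,u+300,v+100,.205);print('knob',p.round(4))
M=R.from_quat(ctrl.get_obs()['orientation']).as_matrix()
for z in(.20,.138):go([p[0],p[1],z],18.6)
```

```text
[ 19   9  29  31 720] [32.975      24.33472222]
332.5 124.0 16.37843894958496
knob [0.6563 0.1017 0.205 ]
pos [0.6714 0.0387 0.2363] yang 18.7 t 10.78 | shift [0.0645 0.0058 0.0363] turn 0.002 q [-0.5   0.46  0.55  1.3  -0.24  1.45  0.36] tilt [ 0.001  0.001 -1.   ]
pos [0.6714 0.0387 0.2363] yang 18.7 t 10.78 | shift [0.0645 0.0058 0.0983] turn 0.002 q [-0.5   0.46  0.55  1.3  -0.24  1.45  0.36] tilt [ 0.001  0.001 -1.   ]
```

apply_moves(
  steps=[
    [[0.03,0.0055,0.0,0,-0.4],[0.064,0.0055,0.02,0,-0.4],[0.064,0.0055,0.05,0,-0.4],[0.064,0.0055,0.08,0,-0.4],[0.064,0.0055,0.09,0,-0.4]],
  ],
  newtons=60,
)

```text
time: 11.4
tool_pos: [0.6554, 0.1015, 0.1445]
orientation: [0.582, 0.813, -0.0, -0.001]
force: [0.8, -0.1, 0.4]
opening: 0.705
finger_force: 0.0
```

apply_moves(
  steps=[
    [[0,0,0.008,0,-0.4],[0,0,0.008,0,-0.4]],
  ],
)

```text
time: 11.65
tool_pos: [0.6569, 0.1016, 0.1379]
orientation: [0.582, 0.813, 0.0, 0.0]
force: [-0.4, -0.1, 0.4]
opening: 0.704
finger_force: 0.0
```

Run:
```python
from h import *
go([.6563,.1013,.138],18.6);print(ctrl.get_obs()['force'])
c,im=snap('wrist','w8');h=cv2.cvtColor(im,cv2.COLOR_RGB2HSV)
m=cv2.inRange(h,(20,130,60),(24,190,255));m=cv2.morphologyEx(m,cv2.MORPH_OPEN,np.ones((5,5)))
n,l,s,ce=cv2.connectedComponentsWithStats(m)
for i in range(1,n):
    if s[i,4]>150:print(s[i],ce[i].round(1))
print(proj(c,[.6563,.1013,.205]))
```

```text
pos [0.6569 0.1016 0.1379] yang 18.8 t 11.65 | shift [-0.0001 -0.0006 -0.0001] turn 0.003 q [-0.59  0.49  0.51  1.46 -0.24  1.26  0.27] tilt [ 0.001  0.    -1.   ]
[-0.44168804 -0.12231423  0.35233992]
[ 301  229   46  112 3527] [324.2 291.4]
(np.float64(321.8048368368575), np.float64(323.5364823691938))
```

apply_moves(
  steps=[
    [[0.001,0.0005,0,0,0.3],[0.001,0.0005,0,0,1],[0.001,0.0005,0,0,1],[0.001,0.0005,0,0,1],[0.001,0.0005,0,0,1]],
  ],
  newtons=60,
)

```text
time: 12.32
tool_pos: [0.6571, 0.1029, 0.1377]
orientation: [0.582, 0.813, 0.0, 0.0]
force: [-0.7, 0.1, 5.1]
opening: 0.191
finger_force: 58.4
```

apply_moves(
  steps=[
    [[0,0,-0.008,0,1],[0,0,-0.016,0,1],[0,0,-0.02,0,1],[0,0,-0.02,0,1],[0,0,-0.02,0,1]],
  ],
)

```text
time: 12.95
tool_pos: [0.6568, 0.1028, 0.157]
orientation: [0.582, 0.813, -0.0, -0.0]
force: [0.2, 0.1, -2.1]
opening: 0.193
finger_force: 58.6
```

apply_moves(
  steps=[
    [[0,-0.012,0,0,1],[0,-0.024,0,0,1],[0,-0.036,0,0,1],[0,-0.048,0,0,1],[0,-0.048,0,0,1]],
  ],
)

```text
time: 13.58
tool_pos: [0.6139, 0.0872, 0.1593]
orientation: [0.583, 0.813, 0.003, 0.003]
force: [13.6, 2.0, -1.6]
opening: 0.192
finger_force: 60.2
```

apply_moves(
  steps=[
    [[0,0,0,0,1],[0,0,0,0,1]],
  ],
)

```text
time: 13.82
tool_pos: [0.6138, 0.0875, 0.1588]
orientation: [0.582, 0.813, 0.002, 0.003]
force: [13.1, 2.4, -2.3]
opening: 0.194
finger_force: 60.1
```

Run:
```python
from h import *
L,o=.210-.048,.043
for t in(.1,.2,.3,.4,.45,.48):
    al=L*np.cos(t)-o*np.sin(t);ou=L*np.sin(t)+o*np.cos(t);print(t,'tool x',round(o-ou,4),'y',round(al-L,4))
go([.6,.1,.157],18.6)
```

```text
0.1 tool x -0.016 y -0.0051
0.2 tool x -0.0313 y -0.0118
0.3 tool x -0.046 y -0.0199
0.4 tool x -0.0597 y -0.0295
0.45 tool x -0.0662 y -0.0348
0.48 tool x -0.0699 y -0.0382
pos [0.6138 0.0875 0.1588] yang 18.8 t 13.82 | shift [ 0.0162 -0.0091  0.0018] turn 0.003 q [-0.63  0.37  0.53  1.57 -0.19  1.25  0.26] tilt [ 0.007  0.001 -1.   ]
```

apply_moves(
  steps=[
    [[0,0.003,0,0,1],[0,0.003,0,0,1]],
  ],
)

```text
time: 14.08
tool_pos: [0.6139, 0.0883, 0.1571]
orientation: [0.582, 0.813, -0.0, -0.0]
force: [0.2, 0.9, -2.0]
opening: 0.192
finger_force: 60.1
```

apply_moves(
  steps=[
    [[-0.008,-0.002,0,0,1],[-0.015,-0.004,0,0,1],[-0.022,-0.007,0,0,1],[-0.03,-0.01,0,0,1],[-0.03,-0.01,0,0,1]],
  ],
)

```text
time: 14.7
tool_pos: [0.6145, 0.0554, 0.1573]
orientation: [0.583, 0.812, -0.0, 0.0]
force: [-0.3, 2.1, -2.6]
opening: 0.199
finger_force: 60.1
```

apply_moves(
  steps=[
    [[-0.007,-0.004,0,0,1],[-0.014,-0.008,0,0,1],[-0.02,-0.013,0,0,1],[-0.027,-0.018,0,0,1],[-0.027,-0.018,0,0,1]],
  ],
)

```text
time: 15.32
tool_pos: [0.6059, 0.0243, 0.1573]
orientation: [0.583, 0.813, -0.0, 0.0]
force: [0.7, 1.6, -1.7]
opening: 0.194
finger_force: 60.1
```

apply_moves(
  steps=[
    [[-0.003,-0.0025,0,0,1],[-0.006,-0.005,0,0,1],[-0.006,-0.005,0,0,1],[-0.006,-0.005,0,0,1]],
  ],
)

```text
time: 15.82
tool_pos: [0.6033, 0.0182, 0.1572]
orientation: [0.582, 0.813, 0.0, 0.0]
force: [1.7, 2.8, -2.7]
opening: 0.193
finger_force: 60.1
```

apply_moves(
  steps=[
    [[-0.001,-0.001,0,0,1],[-0.003,-0.002,0,0,1],[-0.003,-0.002,0,0,1],[-0.003,-0.002,0,0,1]],
  ],
)

```text
time: 16.32
tool_pos: [0.6022, 0.0155, 0.1571]
orientation: [0.582, 0.813, 0.0, -0.001]
force: [1.2, 5.6, -2.6]
opening: 0.194
finger_force: 60.1
```

Run:
```python
from h import *
o=ctrl.get_obs();print(o['force'],o['tool_pos'])
# gate angle from red plate in top view (edge direction), sleeve check
for n in('top','scene'):
    c=ctrl.calibration(n);im=ctrl.capture(n);cv2.imwrite(f'pics/{n}9.png',im[:,:,::-1]);im=im.astype(int)
    m=((im[:,:,0]>60)&(im[:,:,1]<im[:,:,0]*.45)&(im[:,:,2]<im[:,:,0]*.45)).astype(np.uint8)
    if n=='top':m[:,:150]=0;m[:,260:]=0;m[:120]=0;m[240:]=0
    else:m[:,340:]*=1;m[:,:340]=0;m[:,440:]=0;m[:125]=0;m[185:]=0
    ys,xs=np.nonzero(m);print(n,len(xs),xs.min(),xs.max(),ys.min(),ys.max())
    if n=='top':
        k,b=np.polyfit(ys,xs,1);P=[onz(c,k*y+b,y,.16) for y in(ys.min(),ys.max())];d=P[0]-P[1]
    else:
        Q=np.array([(x,ys[xs==x].min()-.5) for x in range(xs.min()+3,xs.max()-2)]);k,b=np.polyfit(Q[:,0],Q[:,1],1)
        P=[onz(c,x,k*x+b,.16) for x in(Q[-1,0],Q[0,0])];d=P[0]-P[1]
    a=np.arctan2(d[1],d[0]);print('angle',np.degrees(a).round(1),'gate',round(np.radians(18.6)-a,3),np.round(P,3).tolist())
```

```text
[ 1.24235867  5.63487927 -2.62922463] [0.60215295 0.01554571 0.15710646]
top 63 199 205 167 203
angle -7.1 gate 0.448 [[0.58, 0.048, 0.16], [0.496, 0.059, 0.16]]
scene 124 363 385 145 168Traceback (most recent call last):
  File "<stdin>", line 13, in <module>
    return umr_minimum(a, axis, None, out, keepdims, initial, where)
ValueError: zero-size array to reduction operation minimum which has no identity
```

apply_moves(
  steps=[
    [[-0.0005,-0.0005,0,0,1],[-0.0005,-0.0005,0,0,1],[-0.0005,-0.0005,0,0,1],[-0.0005,-0.0005,0,0,1],[-0.0005,-0.0005,0,0,1]],
  ],
)

```text
time: 17.05
tool_pos: [0.6021, 0.0154, 0.1572]
orientation: [0.582, 0.813, 0.001, -0.0]
force: [1.3, 6.5, -1.2]
opening: 0.19
finger_force: 60.1
```

Run:
```python
from h import *
o=ctrl.get_obs();print(o['force'],o['tool_pos'],o['finger_force'],o['time'])
c,im=snap('wrist','w9')
h=cv2.cvtColor(im,cv2.COLOR_RGB2GRAY)
# sleeve bore in wrist view
u,v=proj(c,[.5461,.0355,.156]);print(u,v)
u,v=int(u),int(v)
if 40<u<600 and 40<v<360: print(h[v-42:v+43:6,u-42:u+43:6])
print(ctrl.sign_off() if 4<o['force'][1]<12 else 'wait')
```

```text
[ 1.33531836  6.51469769 -1.15070536] [0.60207446 0.0154164  0.15717603] 60.074527859687805 17.05
234.45245792137877 181.40897338399483
[[ 89  88  89  89  84  83 101 142 142 143 142 141 145 149 146]
 [ 88  86  88  90  86  68  80  84  94 140 142 143 147 147 146]
 [ 90  88  88  90  84 136 164 183  92  87  89 145 148 146 147]
 [ 88  91  89 116 172 173 174 173 173 105  93  87  88 147 147]
 [ 88  89  93 170 171 169 169 167 169 169 171 156  90  85  89]
 [149  90 168 167 166 165 151 147 167 170 172 173 105  91  87]
 [148 149 166 168 168  88  89  79  87 163 171 172 173 100  88]
 [150 149 170 167 167  88 104  88  82  78 169 167 165  95  76]
 [150 149 170 173 176 109 115 124 126 124 165 166 168  90  71]
 [150 150 166 164 165 125 125 128 125 114 170 169 166  73 100]
 [ 71  70 148 167 171 173 170 133 161 168 168 166 143  79  81]
 [126 125 130 161 167 167 169 168 166 167 168 164  78  80  80]
 [127 124 128 123 150 165 166 166 163 165 162  81  79  78  78]
 [129 128 127 127 127 126 134 146 138  80  80  79  79  79  77]
 [128 126 130 126 125 128 128 127 131  80  77  78  77  77 129]]
the job is handed in; nothing more can be done
None
```

The job is handed in; the verdict was not shown. My last readings had the middle sleeve home on the pin, the bolt lifted and drawn about 45 mm, the gate at about 0.45 rad with its plate pressing the sleeve, and the knob gripped at 60 N.

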